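Tip the washed dental models into the tray

TASK

Slide the steel tray by its handle, plain end first, squarely in between the legs of the pivot stand until it is at or just short of the low crossbar. Then tip the cradle right over by its lever so that all three dental models drop into the tray, none on the counter, and swing the cradle back fully upright. Leave the tray under the basin and do not disturb the bottle, jar or carton.

Things in the scene. Friction and masses are not known exactly. Their poses are not given: they have to be found in the camera images.
- cradle (a joint): Angle of the tilting cradle about its level pivot, rad: 0 = basin upright (end stop), grows as it tips towards the stand's -y side, 2.1 = fully tipped (end stop). Stiff hinge (about 0.2 N m of friction, 2 to 5 N at the grip): the cradle stays about where it is left.
- cradle_basin (a point): Middle of the inner floor of the steel basin fixed in the cradle; moves with it. Inside 98 mm along stand x, 96 mm along y at the floor, 100 mm deep; the -y wall slopes outwards as pouring lip. At angle 0 this floor is 115 mm above the counter. The swinging basin stays within 115 mm of the pivot, so it clears the tray. The models slide out between about 1.2 and 2.1 rad.
- cradle_grip (a point): Middle of the lever's grip: a level round rubber roll, 18 mm in diameter, 80 mm long, along stand x, moving with the cradle. At cradle angle q it lies, in the stand's axes from stand_pivot, at x = -162, y = 120 sin(1.047 - q), z = 120 cos(1.047 - q) mm: from leaning to +y, over the top, to leaning to -y. The crank arm joins it 47 mm nearer the stand and hangs below it.
- stand_pivot (a point): Middle of the pivot axis, 190 mm above the counter; axes of the stand: x along the pivot, away from the lever; y level, the basin pours to -y; z up. Stand fixed to the counter: two legs, 182 mm clear between them, on feet reaching 90 mm to either side along y, tops at 215 mm; low crossbar, 40 mm high, joining the legs, its tray-side face 35 mm to +y of the pivot.
- stand_catch (a point): Point on the counter between the stand's legs where the tray's middle belongs: 60 mm to the -y side of the pivot; axes of the stand. With the tray's middle here its +y end stands 5 mm short of the crossbar.
- tray: Loose open steel tray, 146 mm (its x) by 180 mm (its y), 52 mm high, walls and floor 4 mm, 0.45 kg; origin at the centre of its underside, z up. The handle is on its -y end; the plain +y end goes in under the basin first.
- tray_centre (a point): Middle of the tray, 26 mm above its underside; axes of the tray.
- tray_handle (a point): Middle of the tray's handle: a level round steel bar, 12 mm in diameter, about 90 mm long along the tray's x, standing 32 mm clear of the -y end at 60 mm height; axes of the tray (122 mm from the tray's middle along its -y).
- model1: Printed dental arch model 1 of three alike, pale, 60 by 57 by 22 mm, 45 g nominal; origin at the centre of its underside. All start stacked in the basin (1 lowest).
- model1_centre (a point): Centre of model 1, 11 mm above its underside.
- model2: Printed dental arch model 2 of three alike, pale, 60 by 57 by 22 mm, 45 g nominal; origin at the centre of its underside. All start stacked in the basin (1 lowest).
- model2_centre (a point): Centre of model 2, 11 mm above its underside.
- model3: Printed dental arch model 3 of three alike, pale, 60 by 57 by 22 mm, 45 g nominal; origin at the centre of its underside. All start stacked in the basin (1 lowest).
- model3_centre (a point): Centre of model 3, 11 mm above its underside.
- bottle: Bystander: white bottle, 66 mm in diameter, 170 mm tall; origin at the centre of its underside.
- jar: Bystander: white jar, 76 mm in diameter, 90 mm tall; origin at the centre of its underside.
- carton: Bystander: cardboard carton, 80 (x) by 140 (y) by 70 mm; origin at the centre of its underside.
Mind the look-alikes: they are no part of the job. What is shaped like the model3 but blue or yellow is not meant.

How it is judged:
On the way, in this order (a step that is already met when the one before it is completed fails the run):
1. the tray is in place between the legs, the basin still upright (horizontal distance between tray_centre and stand_catch below 0.03 m and angle between the y axis of tray and the y axis of stand_catch, either way round below 0.2 rad and value of joint cradle below 0.3 rad), for 0.2 s.
2. the cradle is tipped right over (beyond 1.7 rad) (value of joint cradle above 1.7 rad), for 0.1 s.
At the end, for the whole second after the job is handed in: All three models lie at rest inside the tray (centres inside its walls, less than 80 mm above its underside), the tray's middle is within 30 mm of its place between the legs and square to the stand within 0.2 rad, and the cradle is back upright within 0.12 rad and still (x of model1_centre in the frame of tray between -0.073 and 0.073 m and y of model1_centre in the frame of tray between -0.09 and 0.09 m and z of each of model1_centre, model2_centre, model3_centre in the frame of tray below 0.08 m and x of model2_centre in the frame of tray between -0.073 and 0.073 m and y of model2_centre in the frame of tray between -0.09 and 0.09 m and x of model3_centre in the frame of tray between -0.073 and 0.073 m and y of model3_centre in the frame of tray between -0.09 and 0.09 m and horizontal distance between tray_centre and stand_catch below 0.03 m and angle between the y axis of tray and the y axis of stand_catch, either way round below 0.2 rad and value of joint cradle below 0.12 rad and linear speed of each of model1, model2, model3, tray below 0.02 m/s and velocity of joint cradle between -0.05 and 0.05 rad/s); the robot touches nothing.
It fails at once if a model lies on the counter outside the tray ((height (world z) of model1_centre below 0.035 m and (x of model1_centre in the frame of tray above 0.082 m or x of model1_centre in the frame of tray below -0.082 m or y of model1_centre in the frame of tray above 0.1 m or y of model1_centre in the frame of tray below -0.1 m)) or (height (world z) of model2_centre below 0.035 m and (x of model2_centre in the frame of tray above 0.082 m or x of model2_centre in the frame of tray below -0.082 m or y of model2_centre in the frame of tray above 0.1 m or y of model2_centre in the frame of tray below -0.1 m)) or (height (world z) of model3_centre below 0.035 m and (x of model3_centre in the frame of tray above 0.082 m or x of model3_centre in the frame of tray below -0.082 m or y of model3_centre in the frame of tray above 0.1 m or y of model3_centre in the frame of tray below -0.1 m))).
It fails at once if a bystander is moved by more than 30 mm (distance of any of bottle, jar, carton from where it was at the start of the episode above 0.03 m).
It also fails if it takes over 72 s, if anything falls off the work surface, if the arm or the gripper's body presses on something with over 40 N, if the wrist force passes 120 N, or if a joint passes its speed limit or range.

ROBOT

A 6-joint arm with a two-finger parallel gripper is mounted at the origin on the work surface. World frame = base frame: x ahead of the robot, y to its left, z up, the work surface at z = 0. Lengths are in m, angles in rad, forces in N, time in s.
With the tool pointing down it reaches from about 0.375 to 0.9 m from the base axis. Payload 3.1 kg.
Tool frame: the origin (TCP) lies at the very end of the fingers, on their centre line; the grasp point (between the pads) lies 19 mm behind it (tcp_to_grasp is the distance from the TCP to the grasp point, in m); z points along the fingers, y is the direction in which the jaws open and shut (so a half turn about z gives the same grasp; the last joint's range is limited). The gripper opens to 85 mm and grips with 20 to 120 N. Pads are 22 mm wide; open, the fingers measure 114 mm over their backs; the gripper's body (76 mm by 85 mm) begins 54 mm behind the grasp point. The pads swing forward as they close: fully open they stand 13 mm farther back than shut.
Start: joints at [-1.381, 0.527, 1.433, -0, 1.181, -0.178], TCP at [0.225, -0.583, 0.2] pointing down, gripper open.
Joint ranges: [-3.08, 3.08], [-0.75, 2.2], [0.22, 2.44], [-1.43, 4.57], [0, 2.65], [-2.85, 2.85]. Speed limits (rad/s): [2.79, 2.79, 3.14, 3.14, 3.14, 3.14].

INTERFACE

Orientations are given as a unit quaternion [x, y, z, w].
In Python, from station import sense, snapshot, camera_info, sign_off, tcp_to_grasp gives the robot as it stands.
- The arm moves only by the shell command python3 -m inch 'ROWS' [FORCE]. ROWS is JSON, a list of rows, each a list of 3 entries, a list of its own where there are three numbers: the closure, from -1 (fully open) to 1 (shut), so that 0 is half open, then the shift along the tool's x, y, z normalised to -1 to 1, where 1 is 10 cm, then the turn, a rotation vector about the tool's x, y, z normalised to -1 to 1, where 1 is 360 degrees. In form: [[jaw, [dx, dy, dz], [ax, ay, az]], ...]. A call has 1 to 20 rows; each row is the pose to reach, as a shift and turn from the pose commanded when the call began, along the tool's axes at that moment, turning the shorter way round; what a row does not reach only later rows make up. A row lasts 1/10 s, in which the tool goes at most 50 mm and 8.59 degrees, less where a joint would pass 70% of its speed; a pose out of reach is approached as far as the arm can. A call with a number of a shift or a turn outside -1 to 1 is refused whole. A call with a gripper value outside its range is refused whole. The fingers move at their own pace and stop on an object; FORCE is the grip in N (left out, the last holds). Time passes only in rows, so rows that repeat a pose let the fingers close. It gives the time, the measured TCP pose, the force and the opening at its end, in the units of the state.
- sense(): the state, without advancing time (a new reading comes with each control period).
- snapshot(name): name is "scene" or "top" or "wrist"; returns (picture, depth): 480x640x3 uint8, blue, green, red; 480x640 float32, m along the optical axis (not along the pixel's ray), 0 where there is no reading.
- camera_info(name): a dict with "K" (3x3 intrinsics, pixels), "dist" ([k1, k2, p1, p2, k3] as OpenCV has them; the pictures are not rectified), "origin" and "orientation" of the camera in the world. Camera axes: x right, y down, z forward; pixel columns grow to the right and rows downward; lengths in m; the calibration is good to about 2 mm. A picture is of the moment at which its call begins: read the wrist's pose just before it. camera_info takes no time and is no camera call; for the wrist camera it gives the pose at the moment of the call.
- sign_off(): hands the job in, once; it reports no verdict.
The state is a dict: "t": time; "q": joint angles; "qd": joint speeds; "tau": joint torques, N m; "tcp_pos": TCP position; "tool_rot": TCP orientation; "force": force on the tool from outside, world axes, zero at the start; "ft_torque": the same for the moment, N m; "finger_gap": opening from 0.0 (shut) to 1.0 (fully open).
Only numpy, scipy, OpenCV 4.12 (cv2) and the standard library are available. Lean on these libraries where they do the work, as an engineer would, in place of code of your own. Each camera call takes 0.05 s, during which the arm holds its last target.

## Working session

There is one attempt and no reset: what is moved stays moved. The work goes in short steps, Python scripts to look and compute and a shell command to move; the robot and the scene stay as the last step left them, time stands still between calls to the robot, and variables do not carry over. Pictures are saved under pics/ and viewed, and the job is handed in when it is done.

```bash
ls; mkdir -p pics
python3 - <<'E'
from station import *
import cv2
print(sense()); print(tcp_to_grasp)
for n in ("scene","top","wrist"):
    i=camera_info(n); print(n,i)
    p,d=snapshot(n); cv2.imwrite(f"pics/{n}0.png",p)
    import numpy as np; np.save(f"{n}0.npy",d);
E
```

```text
pics
{'t': 0.0, 'q': array([-1.38151111e+00,  5.28481746e-01,  1.43394452e+00, -1.29182274e-05,
        1.18138952e+00, -1.78533491e-01]), 'qd': array([-4.61443237e-06,  1.26501872e-03, -2.73174413e-04, -1.88394833e-03,
        9.65198513e-04,  4.83167338e-05]), 'tau': array([-1.78786442e-03, -4.42357349e+01, -1.78026527e+01, -1.46628122e-04,
        8.48119555e-03,  7.55866921e-06]), 'tcp_pos': array([ 0.22458822, -0.58239029,  0.1990107 ]), 'tool_rot': array([ 9.83135230e-01,  1.82876692e-01, -1.19483245e-05, -1.11151687e-03]), 'force': array([-0.51269668, -0.68781525,  1.01392844]), 'ft_torque': array([ 0.00705318,  0.02212065, -0.00025937]), 'finger_gap': 0.9984812052266648}
0.0187
scene {'K': array([[600.53007028,   0.        , 322.11123592],
       [  0.        , 600.53007028, 232.67363185],
       [  0.        ,   0.        ,   1.        ]]), 'dist': array([-0.04090721,  0.        ,  0.        ,  0.        ,  0.        ]), 'origin': array([1.5142279 , 0.70297476, 1.23557603]), 'orientation': array([ 0.41278422,  0.81187477, -0.36783336, -0.1875291 ])}
top {'K': array([[518.64326731,   0.        , 322.88012476],
       [  0.        , 518.64326731, 237.70138837],
       [  0.        ,   0.        ,   1.        ]]), 'dist': array([0.0414903, 0.       , 0.       , 0.       , 0.       ]), 'origin': array([ 0.43955137, -0.00496889,  1.2566917 ]), 'orientation': array([ 0.7149633 , -0.69720609,  0.02889156, -0.04354799])}
wrist {'K': array([[356.32051493,   0.        , 321.98743655],
       [  0.        , 356.32051493, 242.90321182],
       [  0.        ,   0.        ,   1.        ]]), 'dist': array([-0.00935028,  0.        ,  0.        ,  0.        ,  0.        ]), 'origin': array([ 0.30110571, -0.55361127,  0.37318831]), 'orientation': array([ 0.81367892, -0.55815433, -0.09281648,  0.1333246 ])}
```

View pics/scene0.png

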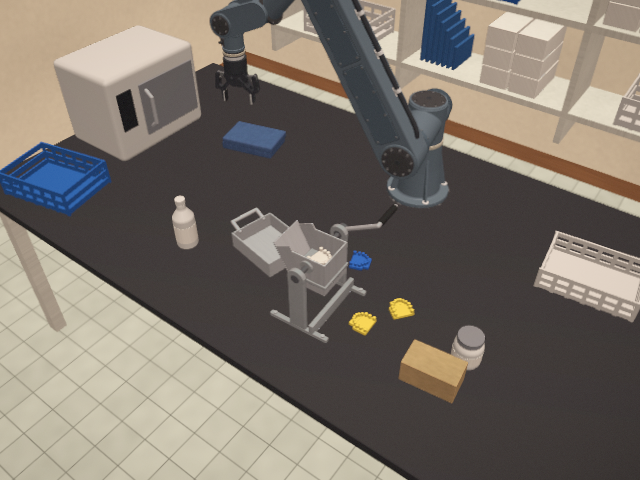

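View pics/top0.png

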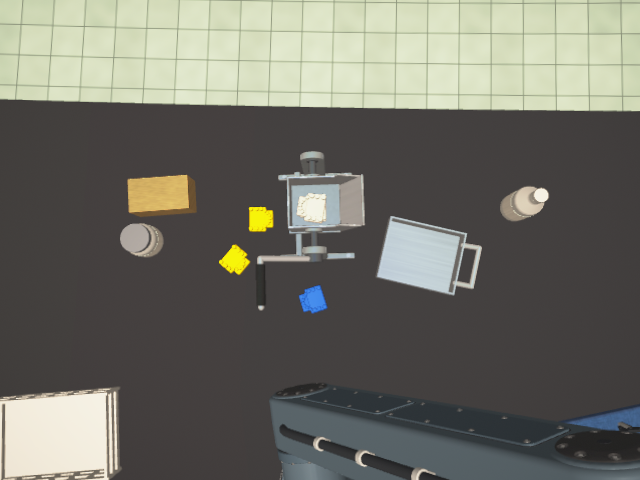

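View pics/wrist0.png

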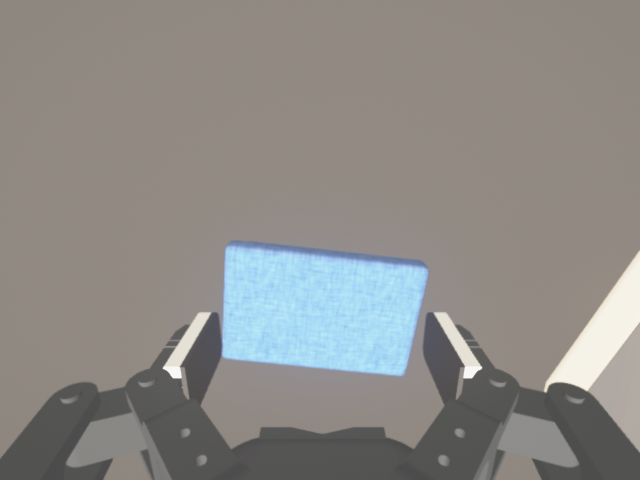

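```bash
cat > h.py <<'E'
import numpy as np, cv2
from scipy.spatial.transform import Rotation as R
from station import *
def ray(n,uv,info=None):
    i=info or camera_info(n)
    p=cv2.undistortPoints(np.array(uv,float).reshape(-1,1,2),i["K"],i["dist"]).reshape(-1,2)
    d=np.c_[p,np.ones(len(p))]@R.from_quat(i["orientation"]).as_matrix().T
    return i["origin"],d
def onz(n,uv,z,info=None):
    o,d=ray(n,uv,info); return o+d*((z-o[2])/d[:,2])[:,None]
def proj(n,P,info=None):
    i=info or camera_info(n); M=R.from_quat(i["orientation"]).as_matrix()
    c=(np.array(P,float).reshape(-1,3)-i["origin"])@M
    return cv2.projectPoints(c,np.zeros(3),np.zeros(3),i["K"],i["dist"])[0].reshape(-1,2)
E
python3 - <<'E'
import cv2
p=cv2.imread("pics/top0.png")
cv2.imwrite("pics/c1.png",cv2.resize(p[140:320,240:390],None,fx=4,fy=3.3,interpolation=cv2.INTER_CUBIC) if 0 else cv2.resize(p[145:320,235:405],None,fx=3.4,fy=3.4,interpolation=cv2.INTER_CUBIC))
cv2.imwrite("pics/c2.png",cv2.resize(p[205:305,365:495],None,fx=5,fy=5,interpolation=cv2.INTER_CUBIC))
p=cv2.imread("pics/scene0.png")
cv2.imwrite("pics/c3.png",cv2.resize(p[190:350,220:420],None,fx=3.7,fy=3.7,interpolation=cv2.INTER_CUBIC))
E
```

```text
(no output)
```

View pics/c1.png

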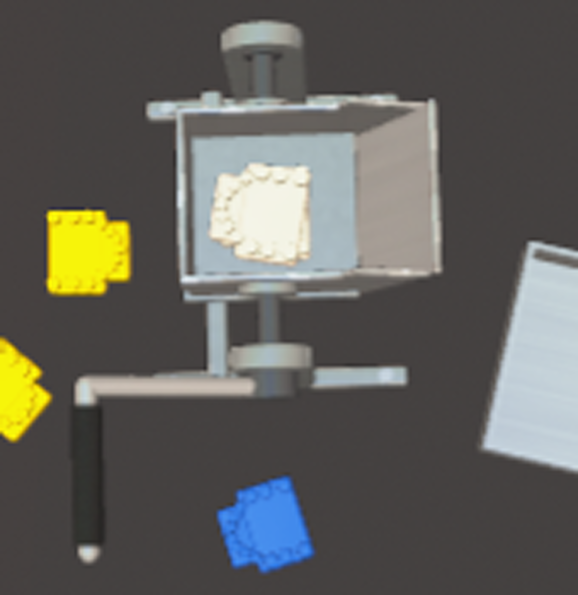

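View pics/c2.png

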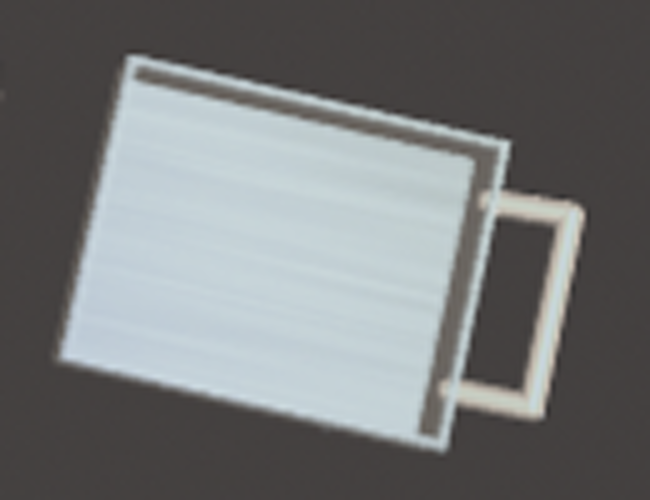

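View pics/c3.png

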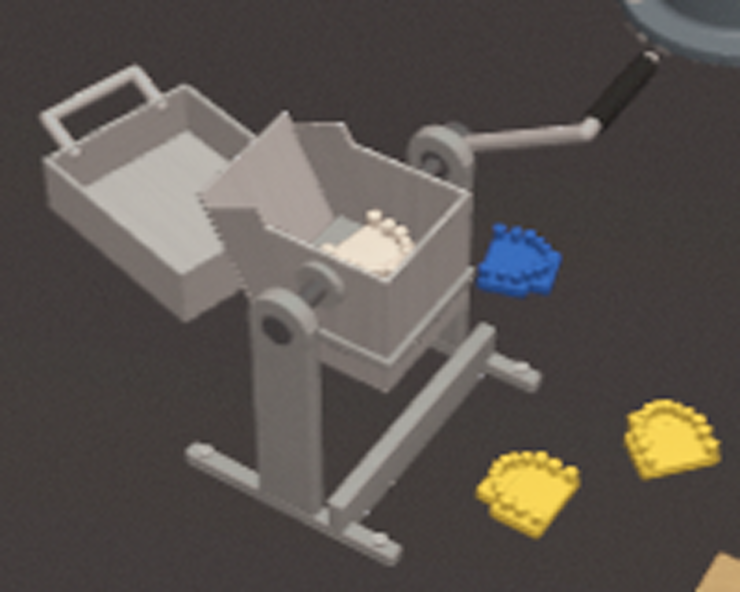

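Run:
```python
from h import *
np.set_printoptions(precision=4,suppress=True)
c1=lambda L:[(235+(x+.5)/3.4-.5,145+(y+.5)/3.4-.5) for x,y in L]
c2=lambda L:[(365+(x+.5)/5-.5,205+(y+.5)/5-.5) for x,y in L]
c3=lambda L:[(220+(x+.5)/3.7-.5,190+(y+.5)/3.7-.5) for x,y in L]
print("grip z.25",onz("top",c1([(87,403),(88,545)]),.25))
print("disc tops near L R, far L R (z.19 approx sides)",onz("top",c1([(229,358),(311,358),(222,38),(302,38)]),.19))
print("near foot right end",onz("top",c1([(406,368),(406,385)]),.02))
print("crossbar left/right edge",onz("top",c1([(208,305),(227,305),(208,375)]),.04))
t=onz("top",c2([(128,57),(509,145),(446,450),(60,360)]),.052);print("tray",t,t.mean(0))
for a,b in((0,1),(1,2),(2,3),(3,0)): print(np.linalg.norm(t[a]-t[b]))
ax=(t[0]+t[3]-t[1]-t[2]);print("tray y-axis ang deg",np.degrees(np.arctan2(ax[1],ax[0])))
print("handle",onz("top",c2([(570,210),(534,412)]),.066))
print("crossbar scene top face near-left, left..",onz("scene",c3([(331,497),(350,514),(482,325),(495,338)]),.04))
print("scene grip ends",onz("scene",c3([(590,130),(652,62)]),.25))
print("foot ends far",onz("scene",c3([(190,447),(398,545)]),.02))
# bystanders via depth? simple
```

```text
grip z.25 [[0.4901 0.1378 0.25  ]
 [0.4097 0.1341 0.25  ]]
disc tops near L R, far L R (z.19 approx sides) [[0.5226 0.061  0.19  ]
 [0.5238 0.0113 0.19  ]
 [0.7208 0.0713 0.19  ]
 [0.7218 0.0219 0.19  ]]
near foot right end [[ 0.5318 -0.053   0.02  ]
 [ 0.5199 -0.0532  0.02  ]]
crossbar left/right edge [[0.5708 0.086  0.04  ]
 [0.5711 0.0728 0.04  ]
 [0.5221 0.0845 0.04  ]]
tray [[ 0.6179 -0.1344  0.052 ]
 [ 0.5807 -0.3107  0.052 ]
 [ 0.4394 -0.2817  0.052 ]
 [ 0.4758 -0.1049  0.052 ]] [ 0.5285 -0.2079  0.052 ]
0.18018085319636168
0.14429209514118171
0.18054509792015724
0.1451786094769372
tray y-axis ang deg 78.22498707606063
handle [[ 0.5499 -0.3346  0.066 ]
 [ 0.4576 -0.318   0.066 ]]
crossbar scene top face near-left, left.. [[0.7191 0.0834 0.04  ]
 [0.7236 0.1032 0.04  ]
 [0.5183 0.0743 0.04  ]
 [0.5239 0.0898 0.04  ]]
scene grip ends [[0.4953 0.1399 0.25  ]
 [0.4061 0.136  0.25  ]]
foot ends far [[ 0.7286 -0.0376  0.02  ]
 [ 0.7129  0.1365  0.02  ]]
```

```bash
python3 -m inch '[[0.44,[0.88,-0.35,0.0],[0,0,0]],[0.44,[0.88,-0.35,0.0],[0,0,0]],[0.44,[0.88,-0.35,0.0],[0,0,0]]]' 60 && python3 -m inch '[[0.44,[0.88,-0.35,0.2],[0,0,0]],[0.44,[0.88,-0.35,0.2],[0,0,0]]]' && python3 -m inch '[[0.44,[0.88,-0.35,0.2],[0,0,0]],[0.44,[0.88,-0.35,0.2],[0,0,0]]]' && python3 -m inch '[[0.44,[0.88,-0.35,0.2],[0,0,0.0914]],[0.44,[0.88,-0.35,0.2],[0,0,0.0914]],[0.44,[0.88,-0.35,0.2],[0,0,0.0914]],[0.44,[0.88,-0.35,0.2],[0,0,0.0914]],[0.44,[0.88,-0.35,0.2],[0,0,0.0914]],[0.44,[0.88,-0.35,0.2],[0,0,0.0914]]]'
python3 - <<'E'
from h import *
np.set_printoptions(precision=4,suppress=True)
s=sense();print(s['t'],s['tcp_pos'],s['tool_rot'],s['finger_gap'],R.from_quat(s['tool_rot']).as_matrix())
p,d=snapshot("wrist");cv2.imwrite("pics/w1.png",p)
E
```

```text
t: 0.45
tcp_pos: [0.2973, -0.5139, 0.1994]
tool_rot: [0.983, 0.185, 0.001, -0.002]
force: [0.2, -0.2, 0.5]
finger_gap: 0.512
t: 0.65
tcp_pos: [0.3641, -0.4549, 0.1799]
tool_rot: [0.983, 0.182, 0.0, 0.001]
force: [0.9, -0.2, 0.6]
finger_gap: 0.279
t: 0.85
tcp_pos: [0.4342, -0.3894, 0.1595]
tool_rot: [0.983, 0.183, -0.0, 0.0]
force: [0.2, 0.9, -0.0]
finger_gap: 0.283
t: 1.45
tcp_pos: [0.5027, -0.3264, 0.1399]
tool_rot: [0.995, -0.102, -0.0, 0.0]
force: [0.4, 0.2, 0.9]
finger_gap: 0.279
1.45 [ 0.5027 -0.3264  0.1399] [ 0.9948 -0.1018 -0.0001  0.0001] 0.2786661827046786 [[ 0.9793 -0.2025 -0.0002]
 [-0.2025 -0.9793 -0.0001]
 [-0.0001  0.0001 -1.    ]]
```

View pics/w1.png

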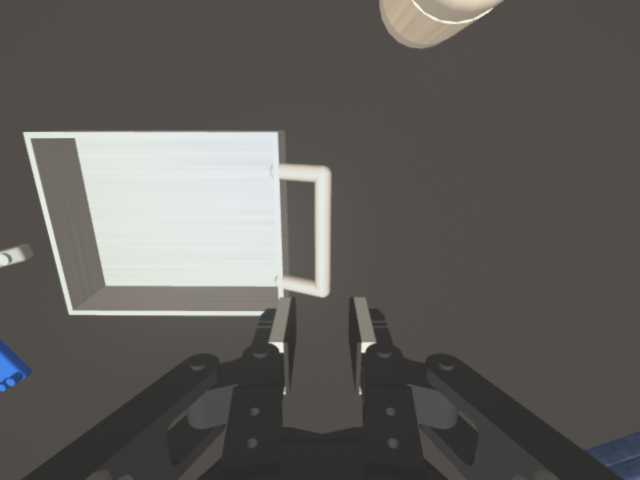

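Run:
```python
from h import *
np.set_printoptions(precision=4,suppress=True)
h=onz("wrist",[(323,172),(323,290)],.063);print(h,h.mean(0))
print("bottle base", onz("top",[(505,212)],0.0))
```

```text
[[ 0.5504 -0.3378  0.063 ]
 [ 0.4614 -0.3195  0.063 ]] [ 0.5059 -0.3286  0.063 ]
bottle base [[ 0.6416 -0.4162  0.    ]]
```

```bash
python3 -m inch '[[0.44,[0.03,0.01,0.5],[0,0,0]],[0.44,[0.03,0.01,0.8],[0,0,0]],[0.44,[0.03,0.01,0.97],[0,0,0]],[0.44,[0.03,0.01,0.97],[0,0,0]]]' && python3 -m inch '[[1,[0,0,0],[0,0,0]],[1,[0,0,0],[0,0,0]],[1,[0,0,0],[0,0,0]],[1,[0,0,0],[0,0,0]],[1,[0,0,0],[0,0,0]]]' 60
python3 - <<'E'
from h import *
np.set_printoptions(precision=4,suppress=True)
s=sense();print(s['force'],s['ft_torque'])
p,d=snapshot("wrist");cv2.imwrite("pics/w2.png",p)
E
```

```text
t: 1.9
tcp_pos: [0.5035, -0.3267, 0.0403]
tool_rot: [0.995, -0.103, -0.002, -0.002]
force: [-0.3, 1.1, -0.2]
finger_gap: 0.282
t: 2.4
tcp_pos: [0.5059, -0.3278, 0.0438]
tool_rot: [0.995, -0.103, 0.001, 0.0]
force: [-0.6, -0.4, 0.3]
finger_gap: 0.001
[-0.6061 -0.383   0.2815] [-0.0038  0.0021  0.0137]
```

View pics/w2.png

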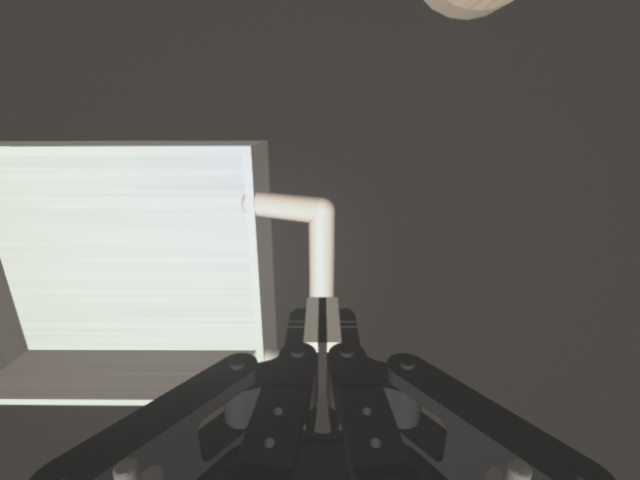

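Run:
```python
from h import *
np.set_printoptions(precision=4,suppress=True)
s=sense();t=s['tcp_pos'];M=R.from_quat(s['tool_rot']).as_matrix()
for k in (0,.0187): print(proj("wrist",[t-k*M[:,2]+a*M[:,0] for a in (-.011,0,.011)]))
print(proj("wrist",[[.55,-.3378,.06],[.5059,-.3286,.06],[.4614,-.3195,.06]]))
p=cv2.imread("pics/w2.png");cv2.imwrite("pics/w2c.png",cv2.resize(p[190:390,222:422],None,fx=3,fy=3,interpolation=cv2.INTER_CUBIC))
p,d=snapshot("scene");cv2.imwrite("pics/s2c.png",cv2.resize(p[180:300,200:340],None,fx=5,fy=5,interpolation=cv2.INTER_CUBIC))
```

```text
[[320.9028 301.9528]
 [320.8865 283.6347]
 [320.8697 264.6205]]
[[320.7873 319.9342]
 [320.767  300.1207]
 [320.7458 279.473 ]]
[[322.5069 207.9597]
 [322.508  297.442 ]
 [322.8446 373.7692]]
```

View pics/w2c.png

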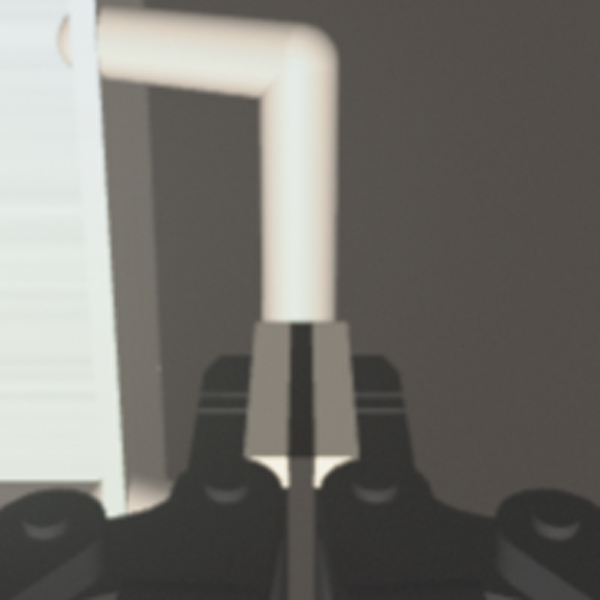

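View pics/s2c.png

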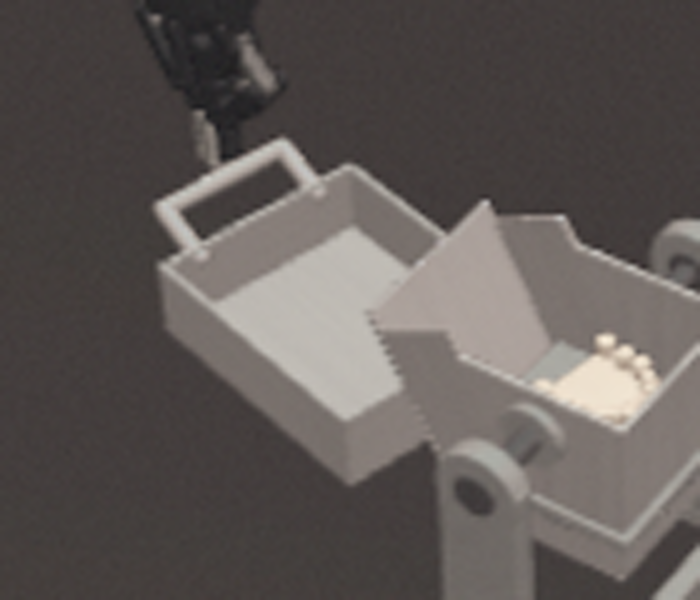

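Run:
```python
from h import *
np.set_printoptions(precision=4,suppress=True)
s=sense();t=s['tcp_pos'];print(t,s['finger_gap'])
u=(proj("scene",[t,t+[0,0,.0187],[.5059,-.3286,.06]])-[200,180])*5;print(u)
p,d=snapshot("wrist")
i=camera_info("wrist");M=R.from_quat(i["orientation"]).as_matrix()
for uv in [(310,300),(310,320),(310,338),(335,320),(321,320),(321,290),(321,250)]:
    o,r=ray("wrist",[uv]); z=d[uv[1],uv[0]]; print(uv,z,o+r[0]*z)
```

```text
[ 0.5058 -0.3276  0.0434] 0.0010385493504721397
[[222.2806 197.537 ]
 [219.7189 174.1979]
 [218.6339 176.3653]]
(310, 300) 0.15144807 [ 0.5168 -0.3253  0.0817]
(310, 320) 0.13680689 [ 0.5164 -0.3257  0.0973]
(310, 338) 0.1254378 [ 0.5163 -0.3261  0.1093]
(335, 320) 0.13554539 [ 0.5151 -0.3352  0.0984]
(321, 320) 0.13515241 [ 0.5164 -0.33    0.0987]
(321, 290) 0.16771619 [ 0.5127 -0.3292  0.0656]
(321, 250) 0.16088346 [ 0.5325 -0.3333  0.066 ]
```

```bash
python3 -m inch '[[0.44,[0,0,0],[0,0,0]],[0.44,[0,0,0],[0,0,0]],[0.44,[0,0,0.1],[0,0,0]],[0.44,[0,0,0.18],[0,0,0]],[0.44,[0,0,0.18],[0,0,0]]]'
python3 - <<'E'
from h import *
np.set_printoptions(precision=4,suppress=True)
s=sense();t=s['tcp_pos'];print(t,s['finger_gap'],s['force'])
p,d=snapshot("wrist");cv2.imwrite("pics/w3.png",p)
for uv in [(285,300),(285,305),(280,320),(322,250),(500,200),(322,300)]:
    o,r=ray("wrist",[uv]); z=d[uv[1],uv[0]]; print(uv,z,o+r[0]*z)
E
```

```text
t: 3.05
tcp_pos: [0.5045, -0.3266, 0.0232]
tool_rot: [0.995, -0.103, -0.001, -0.001]
force: [0.4, 1.1, -0.0]
finger_gap: 0.279
[ 0.5045 -0.3266  0.0232] 0.27920264372575104 [ 0.4184  1.0513 -0.0317]
(285, 300) 0.15166377 [ 0.5182 -0.3143  0.0619]
(285, 305) 0.14772026 [ 0.518  -0.3146  0.0661]
(280, 320) 0.13504282 [ 0.5189 -0.3143  0.0793]
(322, 250) 0.13995227 [ 0.5386 -0.3346  0.066 ]
(500, 200) 0.19854239 [ 0.5245 -0.4332  0.0018]
(322, 300) 0.14584988 [ 0.5176 -0.3303  0.0671]
```

View pics/w3.png

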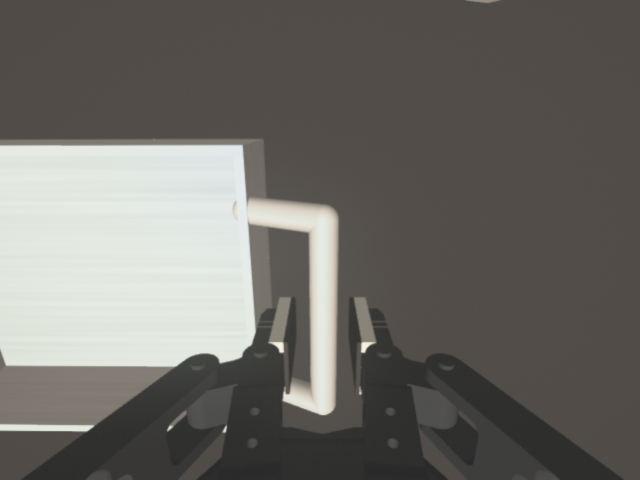

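```bash
python3 -m inch '[[0.44,[0,0,0.08],[0,0,0]],[0.44,[0,0,0.16],[0,0,0]],[0.44,[0,0,0.16],[0,0,0]],[1,[0,0,0.16],[0,0,0]],[1,[0,0,0.16],[0,0,0]],[1,[0,0,0.16],[0,0,0]],[1,[0,0,0.16],[0,0,0]]]' 60
python3 - <<'E'
from h import *
np.set_printoptions(precision=4,suppress=True)
s=sense();t=s['tcp_pos'];print(t,s['finger_gap'],s['force'])
p,d=snapshot("wrist");cv2.imwrite("pics/w4.png",p)
for uv in [(308,300),(308,305),(300,320)]:
    o,r=ray("wrist",[uv]); z=d[uv[1],uv[0]]; print(uv,z,o+r[0]*z)
E
```

```text
t: 3.8
tcp_pos: [0.5054, -0.3273, 0.0089]
tool_rot: [0.995, -0.103, -0.0, -0.0]
force: [-0.2, 1.4, -2.9]
finger_gap: 0.12
[ 0.5054 -0.3273  0.0089] 0.12007689734115574 [-0.1892  1.4432 -2.907 ]
(308, 300) 0.13263398 [ 0.5253 -0.3268  0.0641]
(308, 305) 0.1321979 [ 0.5238 -0.3265  0.0651]
(300, 320) 0.1351683 [ 0.5177 -0.322   0.0643]
```

View pics/w4.png

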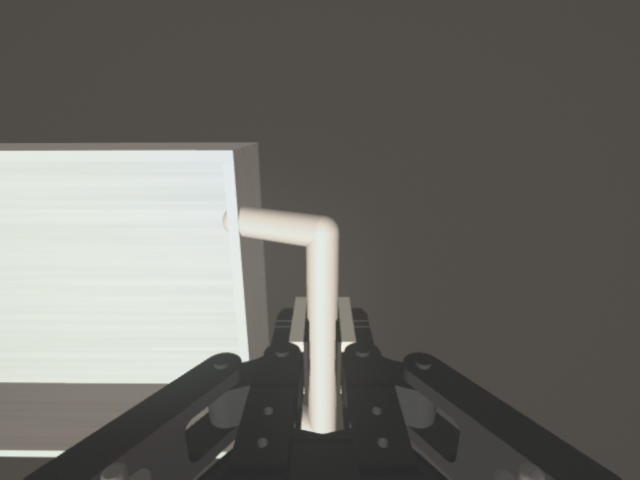

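```bash
python3 -m inch '[[1,[0.1,-0.06,0],[0,0,0]],[1,[0.25,-0.15,0],[0,0,0]],[1,[0.4,-0.25,0],[0,0,0]],[1,[0.52,-0.32,0],[0,0,0]],[1,[0.58,-0.36,0],[0,0,0]]]' && python3 -m inch '[[1,[0.1,-0.06,0],[0,0,-0.005]],[1,[0.2,-0.12,0],[0,0,-0.012]],[1,[0.3,-0.18,0],[0,0,-0.019]],[1,[0.4,-0.24,0],[0,0,-0.026]],[1,[0.5,-0.3,0],[0,0,-0.033]],[1,[0.58,-0.36,0],[0,0,-0.0405]],[1,[0.58,-0.36,0],[0,0,-0.0405]],[1,[0.58,-0.36,0],[0,0,-0.0405]]]'
python3 - <<'E'
from h import *
np.set_printoptions(precision=4,suppress=True)
s=sense();t=s['tcp_pos'];print(t,s['tool_rot'],s['finger_gap'],s['force'])
p,d=snapshot("top");cv2.imwrite("pics/t5.png",p)
p,d=snapshot("scene");cv2.imwrite("pics/s5.png",p)
E
```

```text
t: 4.35
tcp_pos: [0.572, -0.3035, 0.0091]
tool_rot: [0.995, -0.102, 0.001, 0.0]
force: [-2.0, -0.7, -1.9]
finger_gap: 0.122
t: 5.15
tcp_pos: [0.6341, -0.2802, 0.0088]
tool_rot: [1.0, 0.024, -0.0, -0.0]
force: [0.6, -0.2, -2.9]
finger_gap: 0.118
[ 0.6341 -0.2802  0.0088] [ 0.9997  0.0238 -0.     -0.0004] 0.11805961000920435 [ 0.5554 -0.2455 -2.874 ]
```

View pics/t5.png

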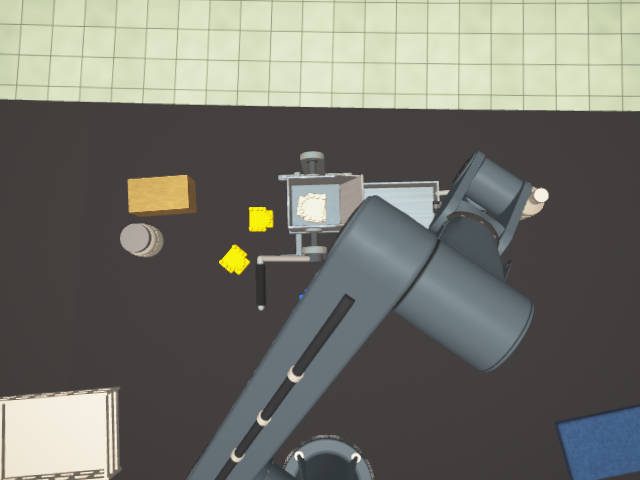

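View pics/s5.png

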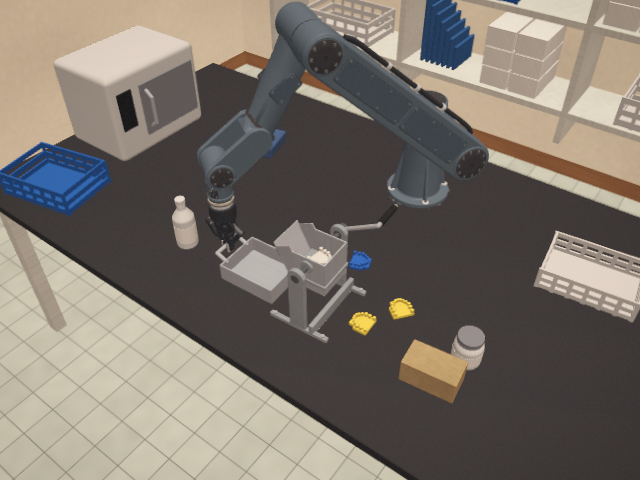

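Run:
```python
import cv2
p=cv2.imread("pics/s5.png")
cv2.imwrite("pics/s5c.png",cv2.resize(p[210:350,205:365],None,fx=4,fy=4,interpolation=cv2.INTER_CUBIC))
```

```text
(no output)
```

View pics/s5c.png

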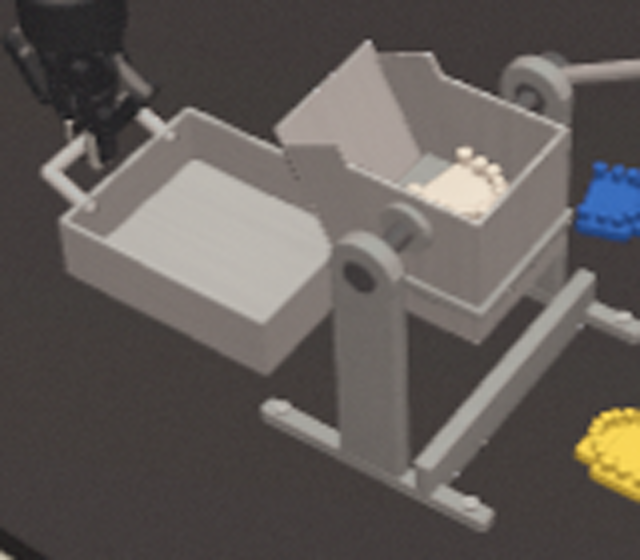

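Run:
```python
from h import *
np.set_printoptions(precision=4,suppress=True)
c=lambda L:[(205+(x+.5)/4-.5,210+(y+.5)/4-.5) for x,y in L]
P=np.array([.618,.041]);a=.049
S=lambda w:(w[:,:2]-P)@np.array([[np.cos(a),-np.sin(a)],[np.sin(a),np.cos(a)]])
t=onz("scene",c([(63,219),(189,110),(268,322)]),.052);print("tray +x-y, -x-y, +x+y",S(t))
print("far foot top corners", S(onz("scene",c([(263,405),(284,400),(470,525),(492,515)]),.02)))
print("far foot/leg inner base", S(onz("scene",c([(342,447)]),.02)))
print("crossbar top", S(onz("scene",c([(418,462),(580,272)]),.04)))
```

```text
tray +x-y, -x-y, +x+y [[ 0.0691 -0.2884]
 [-0.071  -0.286 ]
 [ 0.0692 -0.1076]]
far foot top corners [[ 0.1088 -0.0843]
 [ 0.0975 -0.0753]
 [ 0.1173  0.0869]
 [ 0.1028  0.0942]]
far foot/leg inner base [[ 0.1095 -0.0189]]
crossbar top [[ 0.1063  0.0396]
 [-0.097   0.0378]]
```

```bash
python3 -m inch '[[1,[0,-0.1,0],[0,0,0]],[1,[0,-0.25,0],[0,0,0]],[1,[0,-0.4,0],[0,0,0]],[1,[0,-0.55,0],[0,0,0]],[1,[0,-0.7,0],[0,0,0]],[1,[0,-0.7,0],[0,0,0]]]' && python3 -m inch '[[1,[0,-0.15,0],[0,0,0]],[1,[0,-0.3,0],[0,0,0]],[1,[0,-0.4,0],[0,0,0]],[1,[0,-0.5,0],[0,0,0]],[1,[0,-0.58,0],[0,0,0]],[1,[0,-0.65,0],[0,0,0]],[1,[0,-0.65,0],[0,0,0]],[1,[0,-0.65,0],[0,0,0]]]'
python3 - <<'E'
from h import *
np.set_printoptions(precision=4,suppress=True)
s=sense();t=s['tcp_pos'];print(t,s['tool_rot'],s['finger_gap'],s['force'])
p,d=snapshot("scene");cv2.imwrite("pics/s6c.png",cv2.resize(p[210:350,205:365],None,fx=4,fy=4,interpolation=cv2.INTER_CUBIC))
p,d=snapshot("wrist");cv2.imwrite("pics/w6.png",p)
E
```

```text
t: 5.85
tcp_pos: [0.6295, -0.2066, 0.0087]
tool_rot: [1.0, 0.025, -0.001, -0.002]
force: [0.9, 1.1, -1.5]
finger_gap: 0.12
t: 6.65
tcp_pos: [0.6269, -0.1451, 0.0087]
tool_rot: [1.0, 0.024, -0.001, -0.001]
force: [-1.1, 1.9, -2.8]
finger_gap: 0.115
[ 0.6269 -0.1451  0.0087] [ 0.9997  0.0239 -0.0006 -0.0007] 0.11500275223906178 [-1.1065  1.8664 -2.7696]
```

View pics/s6c.png

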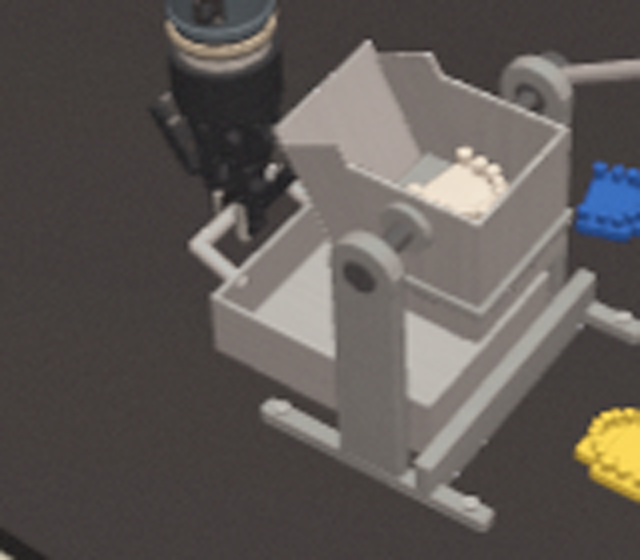

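View pics/w6.png

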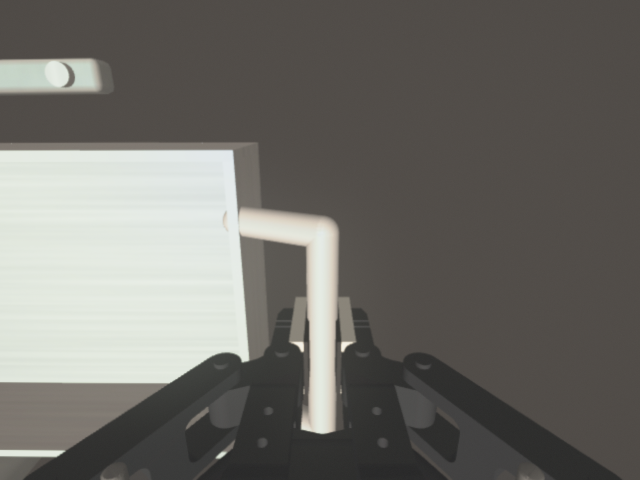

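```bash
python3 -m inch '[[1,[0,-0.03,0],[0,0,0]],[1,[0,-0.03,0],[0,0,0]],[0.5,[0,-0.03,0],[0,0,0]],[0.44,[0,-0.03,0],[0,0,0]],[0.44,[0,-0.03,0],[0,0,0]],[0.44,[0,-0.03,-0.1],[0,0,0]],[0.44,[0,-0.03,-0.3],[0,0,0]],[0.44,[0,-0.03,-0.6],[0,0,0]],[0.44,[0,-0.03,-1],[0,0,0]]]' && python3 -m inch '[[0,[-0.2,0,-0.4],[0,0,0]],[0,[-0.5,0,-0.7],[0,0,0]],[0,[-0.85,0,-1],[0,0,0]]]' && python3 -m inch '[[0,[-0.4,0,-0.4],[0,0,0]],[0,[-0.82,0,-0.8],[0,0,0]],[0,[-0.82,0,-0.91],[0,0,0]],[0,[-0.82,0,-0.91],[0,0,0]]]'
python3 - <<'E'
from h import *
np.set_printoptions(precision=4,suppress=True)
s=sense();print(s['tcp_pos'],s['finger_gap'],s['force'],s['q'])
p,d=snapshot("scene");cv2.imwrite("pics/s7.png",p)
p,d=snapshot("wrist");cv2.imwrite("pics/w7.png",p)
E
```

```text
t: 7.65
tcp_pos: [0.626, -0.1425, 0.1091]
tool_rot: [1.0, 0.024, -0.002, -0.001]
force: [0.8, 0.1, -0.0]
finger_gap: 0.277
t: 7.95
tcp_pos: [0.5424, -0.1473, 0.2114]
tool_rot: [1.0, 0.024, 0.001, 0.001]
force: [0.0, -0.6, -0.2]
finger_gap: 0.503
t: 8.35
tcp_pos: [0.4607, -0.1519, 0.3044]
tool_rot: [1.0, 0.023, 0.004, 0.002]
force: [0.5, -1.0, 0.3]
finger_gap: 0.5
[ 0.4607 -0.1519  0.3044] 0.500071634288369 [ 0.5252 -1.0152  0.3273] [-0.5492  0.212   1.6353 -0.0001  1.2857  0.9747]
```

View pics/s7.png

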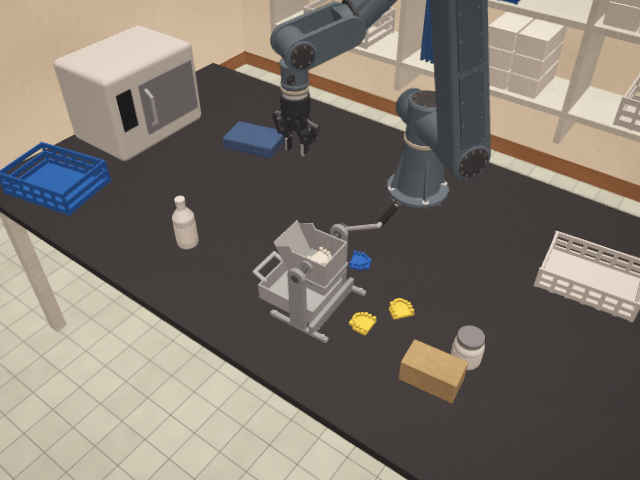

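View pics/w7.png

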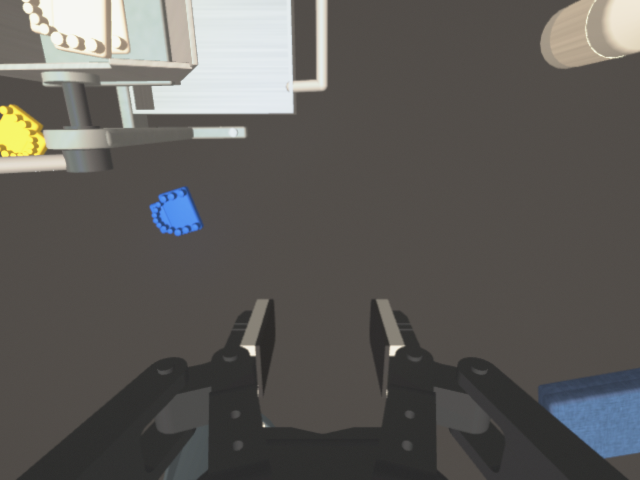

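```bash
python3 -m inch '[[0,[0,-0.48,0],[0,0,0]],[0,[0,-0.96,0],[0,0,0]]]' && python3 -m inch '[[0,[0,-0.48,0],[0,0,0]],[0,[0,-0.96,0],[0,0,0]]]' && python3 -m inch '[[0,[0,-0.4,0],[0,0,0]],[0,[0,-0.7,0],[0,0,0]],[0,[0,-0.96,0],[0,0,0]],[0,[0,-0.96,0],[0,0,0]],[0,[0,-0.96,0],[0,0,0]]]'
python3 - <<'E'
from h import *
np.set_printoptions(precision=4,suppress=True)
s=sense();t=s['tcp_pos'];M=R.from_quat(s['tool_rot']).as_matrix();print(t,s['tool_rot'],s['finger_gap'],s['force'],s['q'])
p,d=snapshot("scene");cv2.imwrite("pics/s8c.png",cv2.resize(p[190:350,205:405],None,fx=3.7,fy=3.7,interpolation=cv2.INTER_CUBIC))
p,d=snapshot("wrist");cv2.imwrite("pics/w8.png",p)
print(proj("wrist",[[.4901,.1378,.25],[.45,.136,.25],[.4097,.1341,.25]]))
E
```

```text
t: 8.65
tcp_pos: [0.456, -0.0547, 0.2984]
tool_rot: [1.0, 0.022, -0.001, -0.001]
force: [0.2, 0.8, -1.6]
finger_gap: 0.503
t: 8.85
tcp_pos: [0.4509, 0.0428, 0.2984]
tool_rot: [1.0, 0.024, -0.001, -0.0]
force: [0.9, 1.6, -0.6]
finger_gap: 0.5
t: 9.35
tcp_pos: [0.4463, 0.1371, 0.2986]
tool_rot: [1.0, 0.025, -0.001, 0.0]
force: [0.2, -0.0, 0.1]
finger_gap: 0.501
[0.4463 0.1371 0.2986] [ 0.9997  0.0251 -0.0014  0.0003] 0.5006115169270988 [ 0.1689 -0.0383  0.0974] [ 0.0584  0.1949  1.6751 -0.0005  1.2744  1.5792]
[[321.8846 186.7131]
 [321.7118 247.0143]
 [321.6861 301.3111]]
```

View pics/s8c.png

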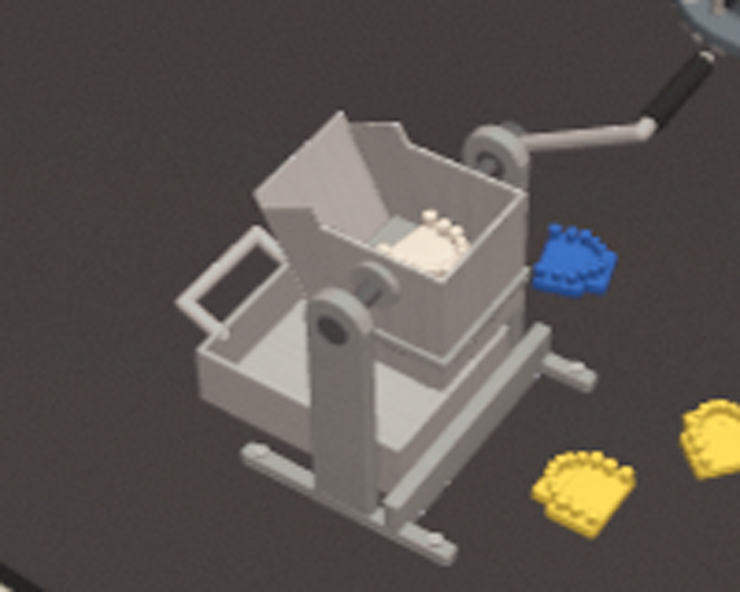

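View pics/w8.png

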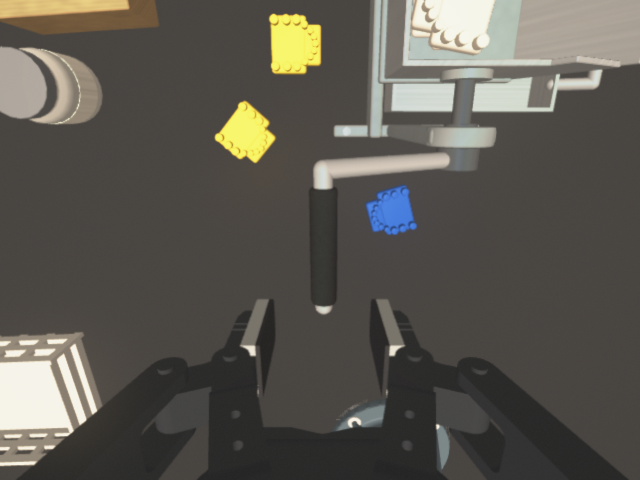

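Run:
```python
from h import *
np.set_printoptions(precision=4,suppress=True)
c=lambda L:[(205+(x+.5)/3.7-.5,190+(y+.5)/3.7-.5) for x,y in L]
P=np.array([.618,.041]);a=.049
S=lambda w:(w[:,:2]-P)@np.array([[np.cos(a),-np.sin(a)],[np.sin(a),np.cos(a)]])
print("tray +x-y, +x+y",S(onz("scene",c([(198,348),(398,449)]),.052)))
print("front rim far", S(onz("scene",c([(505,328)]),.052)))
print("crossbar top tray-side", S(onz("scene",c([(387,503),(543,323)]),.04)))
```

```text
tray +x-y, +x+y [[ 0.0702 -0.1528]
 [ 0.0707  0.0254]]
front rim far [[-0.0717  0.0254]]
crossbar top tray-side [[ 0.1074  0.0407]
 [-0.102   0.0405]]
```

```bash
python3 -m inch '[[0.2,[0,0.01,0.4],[0,0,0]],[0.2,[0,0.01,0.8],[0,0,0]],[0.2,[0,0.01,1],[0,0,0]],[0.2,[0,0.01,1],[0,0,0]],[1,[0,0.01,1],[0,0,0]],[1,[0,0.01,1],[0,0,0]],[1,[0,0.01,1],[0,0,0]],[1,[0,0.01,1],[0,0,0]],[1,[0,0.01,1],[0,0,0]]]' 30
python3 - <<'E'
from h import *
np.set_printoptions(precision=4,suppress=True)
s=sense();t=s['tcp_pos'];print(t,s['tool_rot'],s['finger_gap'],s['force'])
p,d=snapshot("wrist");cv2.imwrite("pics/w9.png",p)
# arc plan: tool-frame shifts
for q in np.arange(0,2.11,.15):
    b=1.047-q; print(round(q,2), np.round([-(0.12*np.sin(b)-.12*np.sin(1.047))*10, -(0.12*np.cos(b)-.12*np.cos(1.047))*10],3))
E
```

```text
t: 10.35
tcp_pos: [0.4475, 0.1355, 0.2009]
tool_rot: [1.0, 0.024, 0.001, 0.0]
force: [0.5, 0.0, 0.6]
finger_gap: 0.199
[0.4475 0.1355 0.2009] [0.9997 0.0241 0.0012 0.0002] 0.19869096569357197 [0.5381 0.0405 0.6102]
0.0 [-0. -0.]
0.15 [ 0.101 -0.149]
0.3 [ 0.224 -0.28 ]
0.45 [ 0.365 -0.392]
0.6 [ 0.52  -0.482]
0.75 [ 0.688 -0.547]
0.9 [ 0.863 -0.587]
1.05 [ 1.043 -0.6  ]
1.2 [ 1.222 -0.586]
1.35 [ 1.397 -0.545]
1.5 [ 1.564 -0.479]
1.65 [ 1.72  -0.388]
1.8 [ 1.86  -0.275]
1.95 [ 1.981 -0.143]
2.1 [2.082 0.006]
```

View pics/w9.png

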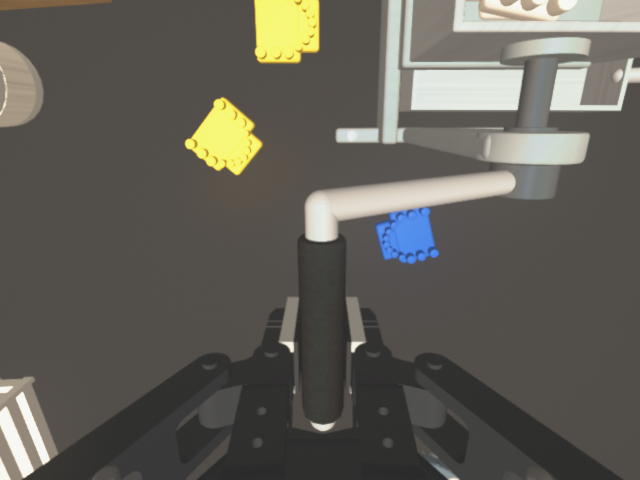

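```bash
python3 -m inch '[[1,[0,0.05,-0.08],[0,0,0]],[1,[0,0.1,-0.15],[0,0,0]],[1,[0,0.16,-0.22],[0,0,0]],[1,[0,0.22,-0.28],[0,0,0]],[1,[0,0.29,-0.34],[0,0,0]],[1,[0,0.365,-0.39],[0,0,0]],[1,[0,0.44,-0.44],[0,0,0]],[1,[0,0.52,-0.48],[0,0,0]],[1,[0,0.6,-0.52],[0,0,0]],[1,[0,0.69,-0.55],[0,0,0]],[1,[0,0.78,-0.57],[0,0,0]],[1,[0,0.86,-0.587],[0,0,0]],[1,[0,0.86,-0.587],[0,0,0]]]'
python3 - <<'E'
from h import *
np.set_printoptions(precision=4,suppress=True)
s=sense();t=s['tcp_pos'];print(t,s['tool_rot'],s['finger_gap'],s['force'],s['ft_torque'])
p,d=snapshot("wrist");cv2.imwrite("pics/w10.png",p)
p,d=snapshot("scene");cv2.imwrite("pics/s10.png",p)
E
```

```text
t: 11.7
tcp_pos: [0.4523, 0.0502, 0.2616]
tool_rot: [1.0, 0.023, 0.002, -0.001]
force: [1.1, 4.9, 9.8]
finger_gap: 0.196
[0.4523 0.0502 0.2616] [ 0.9997  0.0232  0.0025 -0.0013] 0.19567605691445855 [1.0911 4.8763 9.7786] [ 1.0416 -0.046   0.0543]
```

View pics/w10.png

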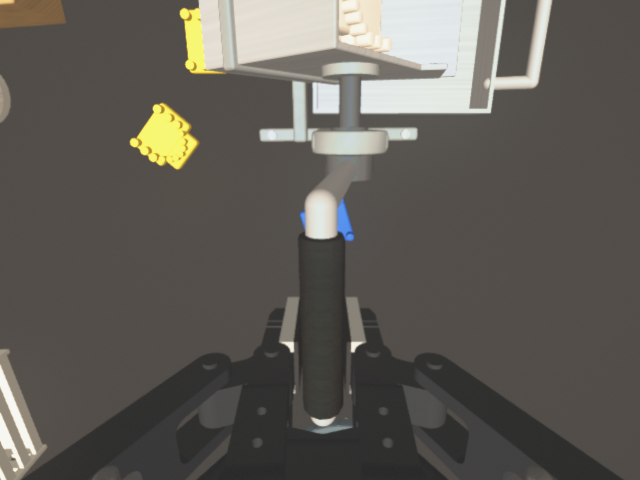

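View pics/s10.png

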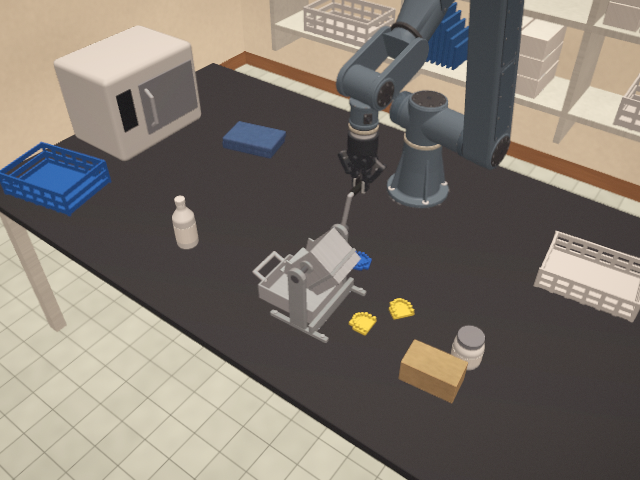

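```bash
python3 -m inch '[[1,[0,0.09,-0.008],[0,0,0]],[1,[0,0.18,-0.013],[0,0,0]],[1,[0,0.27,-0.01],[0,0,0]],[1,[0,0.36,0],[0,0,0]],[1,[0,0.45,0.018],[0,0,0]],[1,[0,0.534,0.042],[0,0,0]],[1,[0,0.62,0.072],[0,0,0]],[1,[0,0.7,0.108],[0,0,0]],[1,[0,0.78,0.15],[0,0,0]],[1,[0,0.857,0.199],[0,0,0]]]' && python3 -m inch '[[1,[0,0.073,0.055],[0,0,0]],[1,[0,0.14,0.113],[0,0,0]],[1,[0,0.2,0.177],[0,0,0]],[1,[0,0.261,0.245],[0,0,0]],[1,[0,0.3,0.295],[0,0,0]],[1,[0,0.33,0.343],[0,0,0]],[1,[0,0.33,0.343],[0,0,0]],[1,[0,0.33,0.343],[0,0,0]],[1,[0,0.33,0.343],[0,0,0]]]'
python3 - <<'E'
from h import *
np.set_printoptions(precision=4,suppress=True)
s=sense();t=s['tcp_pos'];print(t,s['tool_rot'],s['finger_gap'],s['force'],s['ft_torque'])
p,d=snapshot("wrist");cv2.imwrite("pics/w11.png",p)
p,d=snapshot("scene");cv2.imwrite("pics/s11c.png",cv2.resize(p[170:350,205:405],None,fx=3.3,fy=3.3,interpolation=cv2.INTER_CUBIC))
E
```

```text
t: 12.8
tcp_pos: [0.4563, -0.0354, 0.2406]
tool_rot: [1.0, 0.024, 0.002, -0.001]
force: [2.2, 4.2, 6.0]
finger_gap: 0.197
t: 13.7
tcp_pos: [0.4578, -0.0686, 0.2056]
tool_rot: [1.0, 0.024, 0.002, -0.0]
force: [4.2, 3.4, 1.1]
finger_gap: 0.195
[ 0.4578 -0.0686  0.2056] [ 0.9997  0.0236  0.0016 -0.0005] 0.19502847878360602 [4.1633 3.3527 1.1472] [ 0.8525 -0.5651  0.0985]
```

View pics/w11.png

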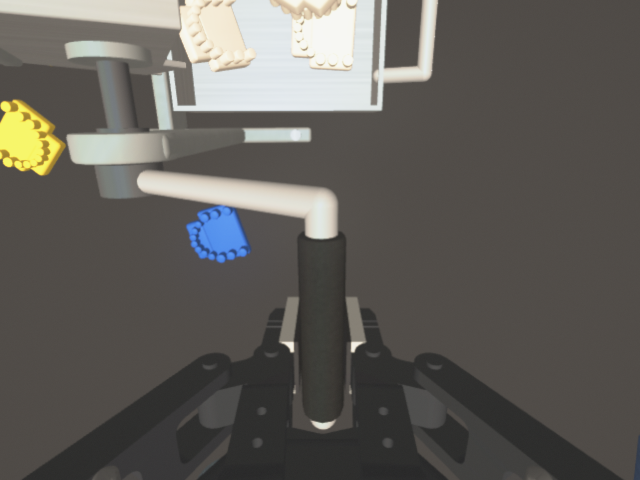

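View pics/s11c.png

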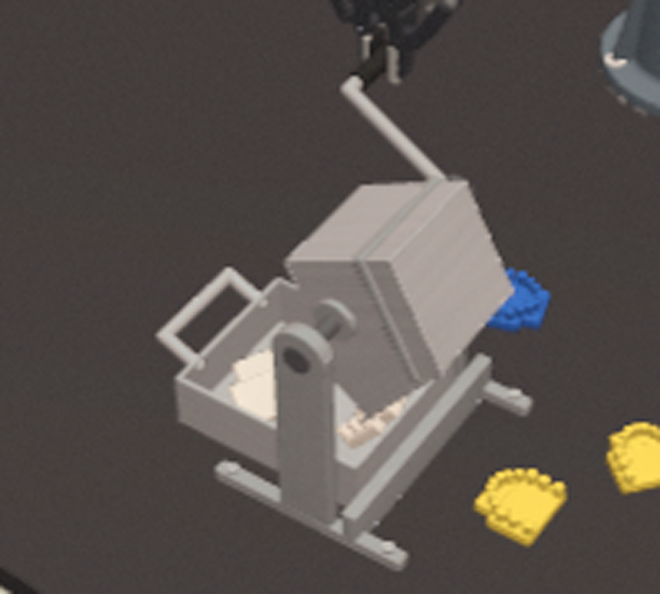

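Run:
```python
from h import *
p,d=snapshot("top");cv2.imwrite("pics/t12.png",cv2.resize(p[120:320,220:460],None,fx=3,fy=3,interpolation=cv2.INTER_CUBIC))
```

```text
(no output)
```

View pics/t12.png

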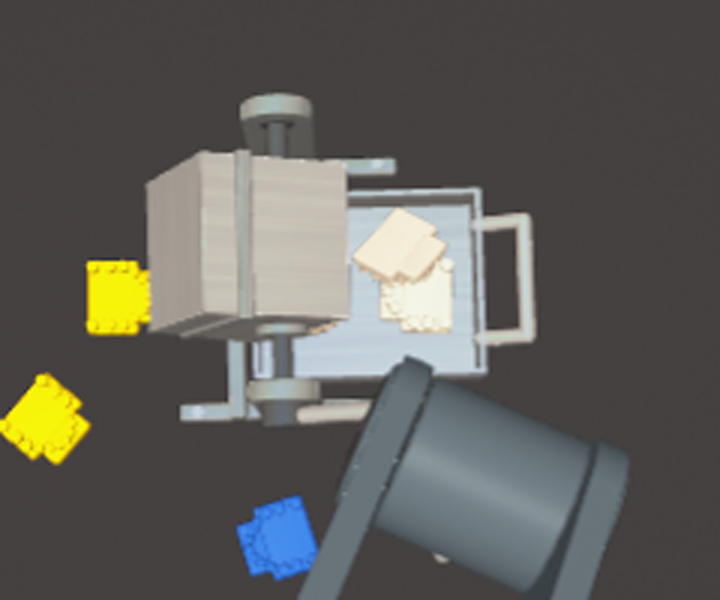

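```bash
python3 -m inch '[[1,[0,-0.07,-0.098],[0,0,0]],[1,[0,-0.13,-0.165],[0,0,0]],[1,[0,-0.19,-0.23],[0,0,0]],[1,[0,-0.26,-0.288],[0,0,0]],[1,[0,-0.33,-0.343],[0,0,0]],[1,[0,-0.41,-0.39],[0,0,0]],[1,[0,-0.486,-0.434],[0,0,0]],[1,[0,-0.57,-0.469],[0,0,0]],[1,[0,-0.653,-0.5],[0,0,0]],[1,[0,-0.74,-0.523],[0,0,0]],[1,[0,-0.828,-0.541],[0,0,0]]]' && python3 -m inch '[[1,[0,-0.09,-0.01],[0,0,0]],[1,[0,-0.18,-0.014],[0,0,0]],[1,[0,-0.27,-0.01],[0,0,0]],[1,[0,-0.36,-0.001],[0,0,0]],[1,[0,-0.45,0.017],[0,0,0]],[1,[0,-0.534,0.039],[0,0,0]],[1,[0,-0.62,0.069],[0,0,0]],[1,[0,-0.7,0.104],[0,0,0]],[1,[0,-0.78,0.146],[0,0,0]],[1,[0,-0.857,0.194],[0,0,0]]]' && python3 -m inch '[[1,[0,-0.073,0.055],[0,0,0]],[1,[0,-0.141,0.112],[0,0,0]],[1,[0,-0.205,0.176],[0,0,0]],[1,[0,-0.264,0.243],[0,0,0]],[1,[0,-0.317,0.316],[0,0,0]],[1,[0,-0.365,0.392],[0,0,0]],[1,[0,-0.375,0.41],[0,0,0]],[1,[0,-0.375,0.41],[0,0,0]],[1,[0,-0.375,0.41],[0,0,0]]]'
python3 - <<'E'
from h import *
np.set_printoptions(precision=4,suppress=True)
s=sense();t=s['tcp_pos'];print(t,s['tool_rot'],s['finger_gap'],s['force'],s['ft_torque'])
p,d=snapshot("wrist");cv2.imwrite("pics/w13.png",p)
E
```

```text
t: 14.95
tcp_pos: [0.4534, 0.0118, 0.2607]
tool_rot: [1.0, 0.024, 0.001, 0.003]
force: [1.4, -5.9, 7.8]
finger_gap: 0.198
t: 15.95
tcp_pos: [0.448, 0.1001, 0.2387]
tool_rot: [1.0, 0.024, -0.0, 0.0]
force: [1.4, -3.8, 3.9]
finger_gap: 0.202
t: 16.85
tcp_pos: [0.4462, 0.1357, 0.1989]
tool_rot: [1.0, 0.024, -0.0, 0.001]
force: [-2.6, -7.9, 13.9]
finger_gap: 0.197
[0.4462 0.1357 0.1989] [ 0.9997  0.0243 -0.0004  0.0014] 0.19689593006810677 [-2.6245 -7.9356 13.8887] [-1.4298  0.4048  0.1277]
```

View pics/w13.png

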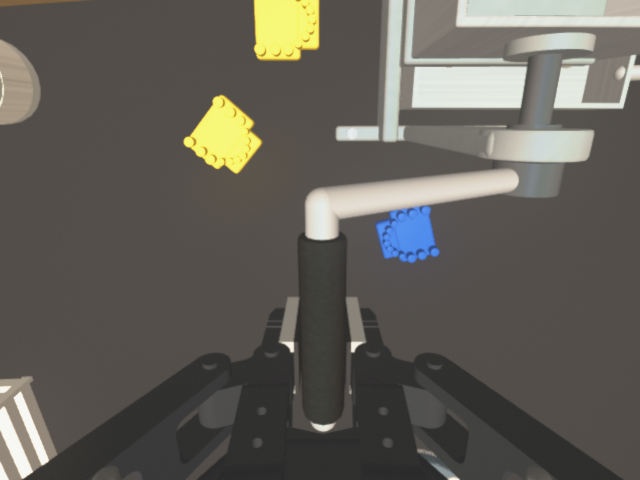

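Pressed on the stop (14 N up). Release, rise, and check.

```bash
python3 -m inch '[[0.2,[0,0,0],[0,0,0]],[0.2,[0,0,0],[0,0,0]],[0,[0,0,0],[0,0,0]],[0,[0,0,-0.1],[0,0,0]],[0,[0,0,-0.3],[0,0,0]],[0,[0,0,-0.6],[0,0,0]],[0,[0,0,-1],[0,0,0]]]' && python3 -m inch '[[0,[-0.2,-0.4,0],[0,0,0]],[0,[-0.3,-0.8,0],[0,0,0]],[0,[-0.3,-0.9,0],[0,0,0]]]' && python3 -m inch '[[0,[0,-0.4,0],[0,0,0]],[0,[0,-0.8,0],[0,0,0]],[0,[0,-0.8,0],[0,0,0]],[0,[0,-0.8,0],[0,0,0]],[0,[0,-0.8,0],[0,0,0]]]'
python3 - <<'E'
from h import *
np.set_printoptions(precision=4,suppress=True)
s=sense();print(s['tcp_pos'],s['force'],s['finger_gap'])
p,d=snapshot("scene");cv2.imwrite("pics/s14.png",p);cv2.imwrite("pics/s14c.png",cv2.resize(p[190:350,205:405],None,fx=3.7,fy=3.7,interpolation=cv2.INTER_CUBIC))
p,d=snapshot("top");cv2.imwrite("pics/t14.png",p)
E
```

```text
t: 17.6
tcp_pos: [0.4452, 0.1373, 0.2983]
tool_rot: [1.0, 0.024, -0.002, -0.0]
force: [1.3, 0.7, 0.5]
finger_gap: 0.499
t: 17.9
tcp_pos: [0.4105, 0.2283, 0.2991]
tool_rot: [1.0, 0.026, 0.0, -0.001]
force: [0.4, -0.2, -1.0]
finger_gap: 0.5
t: 18.4
tcp_pos: [0.4085, 0.3044, 0.298]
tool_rot: [1.0, 0.024, -0.0, 0.0]
force: [0.3, -0.3, -0.1]
finger_gap: 0.5
[0.4085 0.3044 0.298 ] [ 0.2991 -0.3308 -0.095 ] 0.4996208265128858
```

View pics/s14c.png

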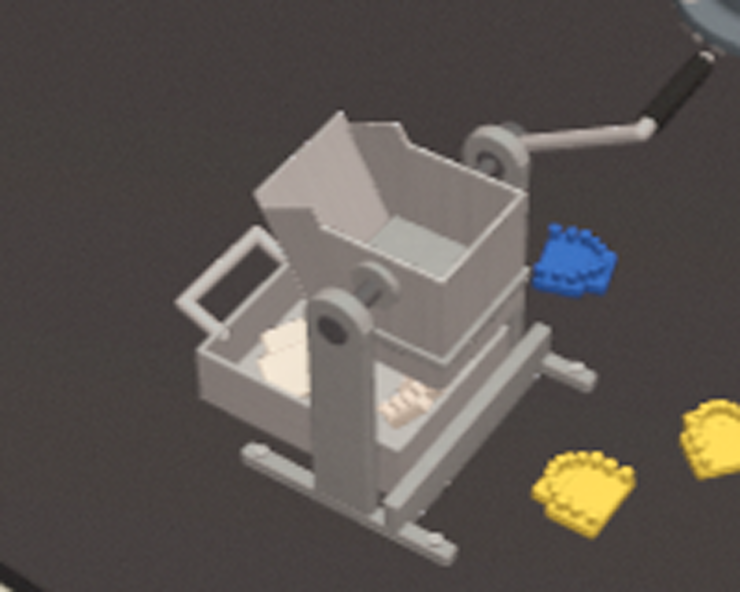

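View pics/t14.png

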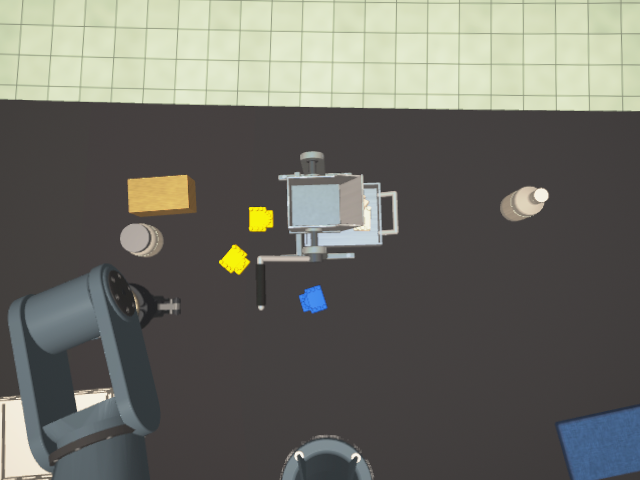

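Run:
```python
import cv2,numpy as np
a=cv2.imread("pics/top0.png").astype(int);b=cv2.imread("pics/top14.png" if 0 else "pics/t14.png").astype(int)
for n,(y0,y1,x0,x1) in dict(grip=(250,315,245,325),bottle=(175,230,490,560),jarcarton=(165,260,115,200)).items():
    print(n,np.abs(a-b)[y0:y1,x0:x1].mean())
from station import sign_off
print(sign_off())
```

```text
grip 0.6557051282051282
bottle 0.6993073593073593
jarcarton 0.743405572755418
the job is handed in; nothing more can be done
None
```

I slid the tray in square between the stand's legs and tipped the cradle to about 2.05 rad. All three models dropped into the tray. I then swung the cradle back until it pressed on its upright stop (about 14 N), let go, moved clear and handed the job in at about 18.5 s. No verdict was reported.

**Final checks**
- **Cradle and bystanders:** in the last overhead picture, the lever, bottle, jar and carton match the start picture, with a mean pixel difference under 0.8.
- **Models:** the basin is empty and pale models lie inside the tray. The last pictures partly hide them. The overhead picture taken with the cradle tipped showed all three in the tray, one leaning on another.
- **Robot:** it is clear of everything, with about 0 N on the wrist.

**What disagreed or fell short**
- **Fingertip position:** the tips are about 37 mm behind the reported tool point, by wrist depth and the scene view. My first grasp of the handle closed on air above it. I corrected for this by depth and the second grasp held.
- **Tray placement:** it stopped roughly 10–13 mm short of the crossbar by the scene camera, where 5 mm was intended. That is still well inside the 30 mm tolerance, so I left it.

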